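Swing in the tote's bails and stack the vial tray on them

TASK

Swing both wire bails of the grey tote fully inward until they lie flat across its rim, then lift the white vial tray by its upright grip and set it gently on the two bails, lying level and lined up with the tote, centred across it, with the foot under the tray sitting down between the bails. Leave the tote standing where it is and do not disturb its contents or the other things on the bench.

Things in the scene. Friction and masses are not known exactly. Their poses are not given: they have to be found in the camera images.
- tote: Loose open grey plastic tote on the bench, 130 mm (x) by 200 mm (y, the long way), rim 70 mm high, walls 5 mm, about 0.85 kg. Origin: centre of its underside, z up. A U-shaped bail of 8 mm round steel wire is hinged at each end, on steel lugs outside the long walls (at x = +-65 to 70, y = +-76 to 96 mm, tops at z = 84 mm). A loupe and a small weight stand inside, tops under 42 mm.
- bail_1 (a joint): Bail at the tote's +y end: 0 = fully in, level over the tote; 1.57 = upright; more = leaning outward, as at the start; stop at 2.75. Stiff hinge (about 0.05 N m): stays where left; 1 to 2 N at the crossbar moves it. At angle a the crossbar's centre line is at y = 86 - 46 cos(a), z = 74 + 46 sin(a) mm in the tote's frame.
- bail_2 (a joint): The same for the bail at the tote's -y end: 0 = fully in, grows as it swings up and outward. At angle a its crossbar's centre line is at y = -86 + 46 cos(a), z = 74 + 46 sin(a) mm in the tote's frame.
- bail_1_bar (a point): Middle of the straight crossbar of bail_1 (8 mm thick, spans the tote's width along x), on its centre line; moves with the bail. Its two legs run at x = +-74.5 mm, outside the long walls. Fully in, the crossbar lies over the rim, its top 78 mm above the tote's origin.
- bail_2_bar (a point): Middle of the crossbar of bail_2, on its centre line; moves with the bail.
- tray: Loose white tray, 100 (x) by 150 mm (y, long way), 0.28 to 0.46 kg. Origin: centre of the underside of its foot, a block 80 (x) by 62 (y) by 6 mm high in the middle below the tray; rim at z = 42 mm. Four capped vials are fixed upright in the corners, tops at about z = 60 mm. A half turn leaves it the same. Resting on both bails, foot between the crossbars (5 mm play each way), its origin is 72 mm above the tote's.
- tray_grip (a point): Point on the tray's upright grip fin, 60 mm above the tray's origin, where to pinch it. The fin stands along the tray's y through its middle: 14 mm thick in x (15 mm at its rounded top), 70 mm long, top 91 mm above the tray's origin. Pinch it across its thickness.
- loupe: black stand loupe, 39 mm across, 34 mm high, standing in the tote; leave it
- press_weight: small steel weight, 26x36x18 mm, lying in the tote; leave it
- beaker: low clear glass beaker, 66x62x67 mm, origin at the centre of its underside; leave it alone
- jar: brown screw-lid jar, 60 mm across, 72 mm high, origin at the centre of its underside; leave it alone
- pen: black pen lying flat, 145 mm long, 10 mm high; leave it alone
- scissors: scissors lying flat, 206x84x11 mm; leave it alone
- caliper: caliper lying flat, 236x67x14 mm; leave it alone
- vial_rack: white empty vial rack, 170x66x46 mm, at the back; leave it alone
Not all that is in view belongs to the job. There is more than one size of the tray; the one meant has the size given above.

How it is judged:
By the outcome, as a careful person would: the job done as asked, in the order asked, and still so for the second after the job is handed in, with the robot touching nothing.
It also fails if it takes over 69 s, if anything falls off the work surface, if the arm or the gripper's body presses on something with over 40 N, if the wrist force passes 120 N, or if a joint passes its speed limit or range.

ROBOT

A 6-joint arm with a two-finger parallel gripper is mounted at the origin on a cart in front of the work surface, level with it; the furniture and walls round the work are solid. World frame = base frame: x ahead of the robot, y to its left, z up, the work surface at z = 0. Lengths are in m, angles in rad, forces in N, time in s.
With the tool pointing down it reaches from about 0.25 to 0.8 m from the base axis. Payload 8.5 kg.
Tool frame: the origin (TCP) lies between the finger pads; the fingertips stand 17 mm ahead of it and the grasp point (between the pads) lies 2 mm behind it (env.tip_reach is the distance from the TCP to the fingertips, in m); z points along the fingers, y is the line along which they close (so a half turn about z gives the same grasp; the last joint's range is limited). The gripper opens to 85 mm and grips with 20 to 120 N. Pads are 22 mm wide; open, the fingers measure 114 mm over their backs; the gripper's body (76 mm by 85 mm) begins 54 mm behind the grasp point. The pads swing forward as they close: fully open they stand 13 mm farther back than shut.
Start: joints at [-1.31, 0.238, -0.013, 1.319, 0, 1.571], TCP at [0.135, -0.507, 0.248] pointing down, gripper open.
Joint ranges: [-2.66, 2.66], [-1.03, 1.9], [-1.14, 1.46], [-1.82, 2.27], [-1.45, 1.34], [-3.14, 3.14]. Speed limits (rad/s): [2.22, 2.22, 2.79, 3.14, 3.14, 3.14].

INTERFACE

Orientations are given as a unit quaternion [x, y, z, w].
In Python, from rig import env, vision, ticket gives the robot as it stands.
- The arm moves only by the tool send_rows, never from a script. Its argument "deltas" is a list of rows, each a list of 6 numbers: the shift along the world's x, y, z in m, then the turn, a rotation vector about the world's x, y, z in degrees. In form: [[tx, ty, tz, ax, ay, az], ...]. A call has 1 to 12 rows; each row is the pose to reach, as a shift and turn from the pose commanded when the call began; what a row does not reach only later rows make up. A row lasts 1/12 s, in which the tool goes at most 41.7 mm and 7.16 degrees, less where a joint would pass 70% of its speed; a pose out of reach is approached as far as the arm can. A call with a gripper value outside its range is refused whole. "fingers" is the opening, from 0 (shut) to 1 (fully open), set as the call begins (left out, the last holds). The fingers move at their own pace and stop on an object; "newtons" is the grip in N (left out, the last holds). Time passes only in rows, so rows that repeat a pose let the fingers close. It gives the time, the measured TCP pose, the force, the opening and the grip force at its end, in the units of the state.
- env.state(): the state, without advancing time (a new reading comes with each control period).
- vision.snapshot(name): name is "scene" or "side" or "wrist"; returns the picture (480x640x3 uint8, red, green, blue); there is no depth.
- vision.get_calibration(name): a dict with "fx", "fy", "cx", "cy" (pixels), "R" (3x3) and "t" (3): a world point X has camera coordinates R X + t. Camera axes: x right, y down, z forward; pixel columns grow to the right and rows downward; lengths in m; the calibration is good to about 2 mm. A picture is of the moment at which its call begins: read the wrist's pose just before it. get_calibration takes no time and is no camera call; for the wrist camera it gives the pose at the moment of the call.
- ticket.sign_off(): hands the job in; it is judged then, once.
The state is a dict: "time_s": time; "joint_pos": joint angles; "joint_vel": joint speeds; "effort": joint torques, N m; "eef_pos": TCP position; "tool_rot": TCP orientation; "force": force on the tool from outside, world axes, zero at the start; "ft_torque": the same for the moment, N m; "width": opening from 0.0 (shut) to 1.0 (fully open); "grip_force": force on a finger pad.
Only numpy, scipy, OpenCV 4.12 (cv2) and the standard library are available. Lean on these libraries where they do the work, as an engineer would, in place of code of your own. Each camera call takes 0.05 s, during which the arm holds its last target. There are 200 camera calls.

## Working session

There is one attempt and no reset: what is moved stays moved. The work goes in short steps, Python scripts to look and compute and a tool call to move; the robot and the scene stay as the last step left them, time stands still between calls to the robot, and variables do not carry over. Pictures are saved under pics/ and viewed, at most 13 in all, crops included, and the job is handed in when it is done.

Besides the shell and the picture viewer there is one more tool, called as a command line: name --pt "numbers of a row" for each row, then --argument value for the rest. send_rows: Moves the arm, as the interface text tells. Its arguments: {"type":"object","properties":{"deltas":{"type":"array","items":{"type":"array","items":{"type":"number"}}},"fingers":{"type":"number"},"newtons":{"type":"number"}},"required":["deltas"]}

```bash
mkdir -p pics; ls
python3 - <<'E'
from rig import env, vision, ticket
import cv2,numpy as np
s=env.state();print(s)
ims=[vision.snapshot(n) for n in("scene","side")]
for n,i in zip(("scene","side"),ims):
    cv2.imwrite(f"pics/{n}0.png",i[:,:,::-1]); c=vision.get_calibration(n); print(n,c)
E
```

```text
pics
{'time_s': 0.0, 'joint_pos': array([-1.31001258e+00,  2.38787429e-01, -1.42699814e-02,  1.31921676e+00,
       -1.91717082e-05,  1.57080446e+00]), 'joint_vel': array([-4.00634289e-04, -1.94090091e-04,  1.76302082e-03, -5.17328366e-04,
       -8.45154037e-04, -7.90785445e-05]), 'effort': array([ 9.92931273e-04, -5.38782406e+01,  3.46433544e+01,  1.86723238e-02,
        1.91845161e-04, -1.70566989e-05]), 'eef_pos': array([ 0.13525477, -0.50685772,  0.24766801]), 'tool_rot': array([ 9.91511275e-01,  1.30018638e-01, -1.05583887e-04, -7.31400974e-04]), 'force': array([-1.37730002,  0.20331901,  0.15958079]), 'ft_torque': array([-0.05586551, -0.05402005,  0.04192127]), 'grip_force': 0.0, 'width': 0.9931794958944962}
scene {'fx': 557.3168859854375, 'fy': 557.3168859854375, 'cx': 324.24200030563907, 'cy': 235.7249029987227, 'R': array([[-0.43528886, -0.8999815 ,  0.0235989 ],
       [-0.4982364 ,  0.21898102, -0.83893254],
       [ 0.74985605, -0.37693582, -0.54372354]]), 't': array([0.25443346, 0.30562381, 1.13287449])}
side {'fx': 483.3386621245662, 'fy': 483.3386621245662, 'cx': 320.6946434931924, 'cy': 246.255572318926, 'R': array([[ 0.98858256, -0.14912732,  0.02157678],
       [-0.04959154, -0.45722537, -0.88796714],
       [ 0.14228561,  0.8767588 , -0.45940048]]), 't': array([-0.54497049,  0.12376874,  1.01976118])}
```

View pics/scene0.png

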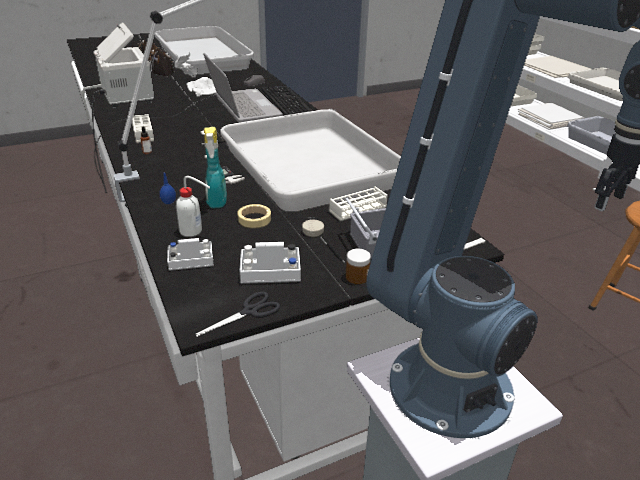

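View pics/side0.png

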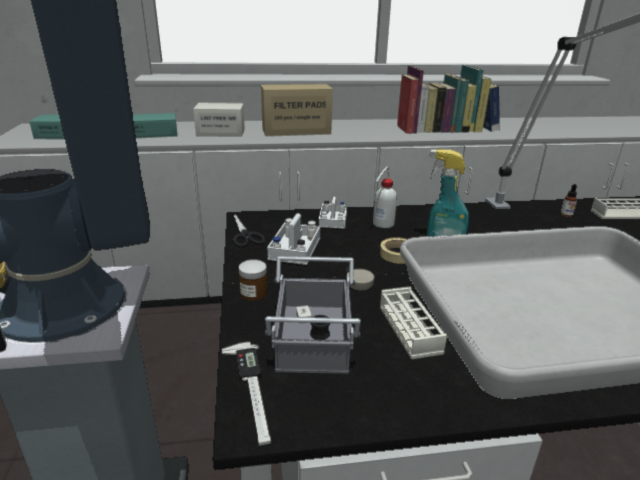

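The scene picture shows the large tray at (270,262) with the smaller decoy tray at (190,253); the arm hides most of the tote. The side picture shows the tote at (313,325) with bails at rows 260 and 323, the tray at (295,240), and the jar at (252,280).

```bash
cat > h.py <<'E'
from rig import env, vision, ticket
import cv2,numpy as np
def ray(c,p):
    d=np.array([(p[0]-c['cx'])/c['fx'],(p[1]-c['cy'])/c['fy'],1.]); R=np.array(c['R'])
    return -R.T@np.array(c['t']), R.T@d
def plane(c,p,z):
    o,d=ray(c,p); return o+d*(z-o[2])/d[2]
def tri(obs):
    A=np.zeros((3,3));b=np.zeros(3)
    for c,p in obs:
        o,d=ray(c,p); d=d/np.linalg.norm(d); P=np.eye(3)-np.outer(d,d); A+=P;b+=P@o
    X=np.linalg.solve(A,b)
    return X,[proj(c,X)-np.array(p) for c,p in obs]
def proj(c,X):
    q=np.array(c['R'])@X+c['t']; return np.array([c['fx']*q[0]/q[2]+c['cx'],c['fy']*q[1]/q[2]+c['cy']])
E
python3 - <<'E'
from h import *
np.set_printoptions(precision=3,suppress=True)
s=vision.get_calibration('side');w=vision.get_calibration('wrist');c=vision.get_calibration('scene')
for p,z in [((275,368),0),((350,370),0),((270,323),.1),((357,323),.1),((278,260),.1),((352,260),.1),((313,320),.05),((295,222),.08)]: print(p,z,plane(s,p,z))
print('tray scene',plane(c,(270,262),.04),plane(c,(240,282),0),plane(c,(300,283),0),'fin',tri([(s,(295,216)),(c,(270,243))]))
print('scissors',plane(c,(240,315),0),'jar',plane(c,(357,250),.07))
o,d=ray(w,(320,240));print('wrist',o,d,w['fx'],'tcp',env.state()['eef_pos'], np.array(w['R']))
E
```

```text
(275, 368) 0 [ 0.431 -0.251  0.   ]
(350, 370) 0 [ 0.563 -0.272  0.   ]
(270, 323) 0.1 [ 0.425 -0.252  0.1  ]
(357, 323) 0.1 [ 0.571 -0.27   0.1  ]
(278, 260) 0.1 [ 0.454 -0.035  0.1  ]
(352, 260) 0.1 [ 0.608 -0.052  0.1  ]
(313, 320) 0.05 [ 0.508 -0.184  0.05 ]
(295, 222) 0.08 [0.513 0.194 0.08 ]
tray scene [0.498 0.195 0.04 ] [0.501 0.276 0.   ] [ 0.435  0.14  -0.   ] fin (array([0.51 , 0.191, 0.094]), [array([-1.014,  1.394]), array([-0.858, -1.511])])
scissors [0.381 0.316 0.   ] jar [ 0.418 -0.01   0.07 ]
wrist [ 0.204 -0.488  0.374] [-0.268 -0.076 -0.96 ] 361.3727026140452 tcp [ 0.135 -0.507  0.248] [[ 0.257 -0.966 -0.   ]
 [-0.928 -0.247  0.279]
 [-0.27  -0.071 -0.96 ]]
```

send_rows --pt "0.01 0.01 0.01 0 0 2" --pt "0.03 0.03 0.02 0 0 7" --pt "0.06 0.06 0.03 0 0 13" --pt "0.09 0.09 0.04 0 0 20" --pt "0.12 0.12 0.05 0 0 26" --pt "0.15 0.15 0.06 0 0 33" --pt "0.18 0.18 0.07 0 0 39" --pt "0.21 0.21 0.08 0 0 45" --pt "0.24 0.24 0.09 0 0 51" --pt "0.27 0.275 0.09 0 0 57" --pt "0.3 0.31 0.09 0 0 62" --pt "0.33 0.34 0.09 0 0 67" --fingers 0

```text
time_s: 1.1
eef_pos: [0.4505, -0.181, 0.3392]
tool_rot: [0.753, 0.658, 0.0, 0.0]
force: [0.9, -0.8, 0.1]
width: -0.002
grip_force: 0.0
```

send_rows --pt "0.02 0.03 0 0 0 0" --pt "0.035 0.047 0 0 0 0" --pt "0.045 0.057 0 0 0 0" --pt "0.045 0.057 0 0 0 0" --pt "0.045 0.057 0 0 0 0"

```text
time_s: 1.52
eef_pos: [0.4946, -0.1263, 0.3381]
tool_rot: [0.754, 0.656, -0.0, -0.0]
force: [-0.5, -0.6, -0.2]
width: -0.002
grip_force: 0.0
```

Run:
```python
from h import *
import pickle
c=vision.get_calibration('wrist');i=vision.snapshot('wrist');print(env.state()['eef_pos'],env.state()['tool_rot'],env.state()['time_s'],env.state()['width'],env.state()['joint_pos'])
s=vision.snapshot('scene')
cv2.imwrite('pics/w1.png',i[:,:,::-1]);cv2.imwrite('pics/s1.png',s[:,:,::-1]);pickle.dump(c,open('w1.pkl','wb'))
```

```text
[ 0.49415102 -0.12694587  0.33824251] [ 7.54861433e-01  6.55884196e-01 -3.33262450e-04 -1.64384021e-04] 1.5667 0.0007224140823819579 [-2.51253789e-01  1.99846292e-01  1.63874349e-01  1.53547360e+00
 -3.61753872e-04  1.45963214e+00]
```

View pics/w1.png

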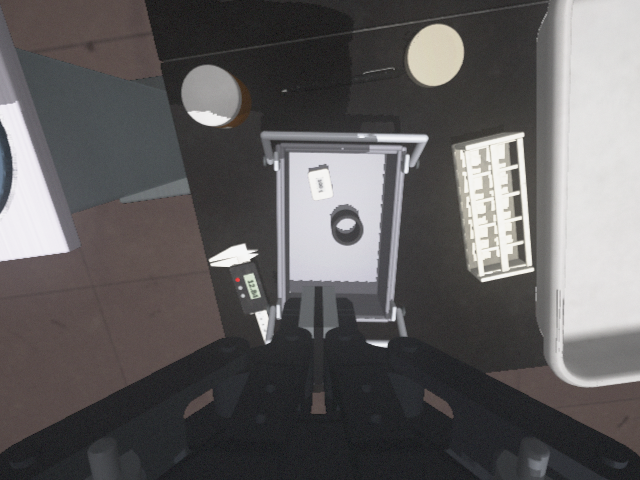

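The wrist picture shows the tote with its +y bail at (262–428,137), its far bail partly behind the fingers at row ~342, the weight at (320,183) and loupe at (347,225). The jar is at (212,95), with a beige disc at (435,55).

Run:
```python
import cv2,numpy as np
w=cv2.imread('pics/w1.png')[115:355,225:445]; s=cv2.imread('pics/s1.png')[190:310,225:425]; d=cv2.imread('pics/side0.png')[200:380,230:370]
w=cv2.resize(w,None,fx=2.4,fy=2.4,interpolation=cv2.INTER_CUBIC)  #528x576
out=np.zeros((600,800,3),np.uint8)
out[:576,:528]=w
a=cv2.resize(s,(272,163));d=cv2.resize(d,(272,350),interpolation=cv2.INTER_CUBIC);out[:163,528:]=a;out[170:520,528:]=d
cv2.imwrite('pics/c1.png',out)
```

```text
(no output)
```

View pics/c1.png

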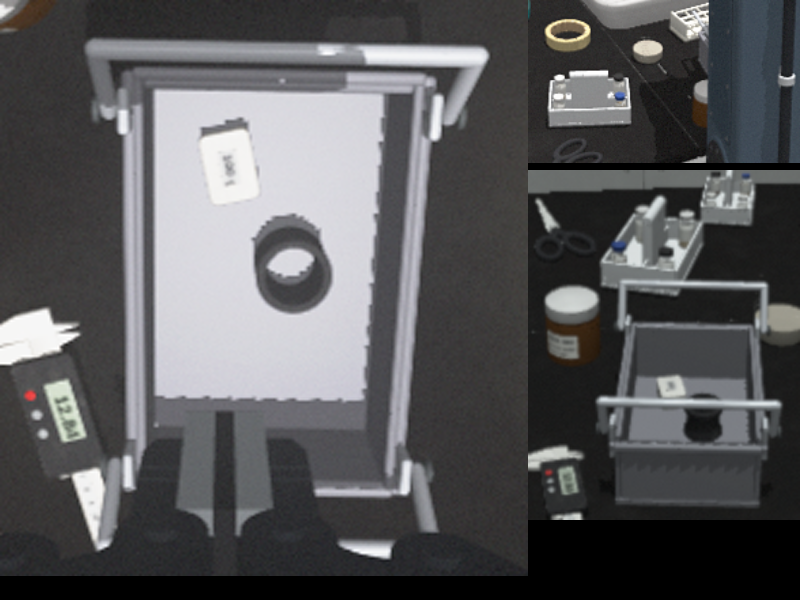

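The enlargement shows lugs at crop (124,118), (436,118), (139,467), (405,472), bar 1 from (92,47) to (485,57), and side-view bars at rows 286 and 403.

Run:
```python
from h import *
import pickle
np.set_printoptions(precision=4,suppress=True)
w=pickle.load(open('w1.pkl','rb'));s=vision.get_calibration('side')
W=lambda x,y:(225+x/2.4,115+y/2.4)
S=lambda x,y:(230+(x-528)/1.943,200+(y-170)/1.943)
L=[plane(w,W(*p),.084) for p in [(124,112),(436,112),(139,464),(405,466)]]
print('lugs',*L,sep='\n'); c=np.mean(L,0); ax=(L[0]+L[1]-L[2]-L[3])/2;print('c',c,'len',np.linalg.norm(ax),'yaw',np.degrees(np.arctan2(-ax[0],ax[1])),'wid',np.linalg.norm(L[0]-L[1]),np.linalg.norm(L[2]-L[3]))
R=[plane(w,W(*p),.07) for p in [(128,70),(437,80),(412,492),(132,480)]];print('rim',*R,sep='\n');print(np.mean(R,0))
print('bar1 L',tri([(w,W(90,47)),(s,S(621,285))]));print('bar1 R',tri([(w,W(486,56)),(s,S(767,287))]))
yaw=np.arctan2(-ax[0],ax[1]);ex=np.array([np.cos(yaw),np.sin(yaw),0]);ey=np.array([-np.sin(yaw),np.cos(yaw),0])
o=c.copy();o[2]=0
# bail angles from each view: ray in tote yz at bar middle
for n,cal,p,sg in [('b1w',w,W(288,51),1),('b1s',s,S(694,286),1),('b2s',s,S(690,403),-1)]:
    best=min(np.linspace(0,2.75,2751),key=lambda a:abs(proj(cal,o+ey*sg*(.086-.046*np.cos(a))+np.array([0,0,.074+.046*np.sin(a)]))[1]-p[1]))
    X=o+ey*sg*(.086-.046*np.cos(best))+np.array([0,0,.074+.046*np.sin(best)]);print(n,best,X,proj(cal,X),p)
```

```text
lugs
[ 0.4588 -0.076   0.084 ]
[ 0.5914 -0.0946  0.084 ]
[ 0.4375 -0.2412  0.084 ]
[ 0.5647 -0.2601  0.084 ]
c [ 0.5131 -0.168   0.084 ] len 0.16706819860808778 yaw -8.246901649136209 wid 0.1339027077159674 0.1285410555712132
rim
[ 0.4619 -0.0592  0.07  ]
[ 0.596  -0.0823  0.07  ]
[ 0.5692 -0.2826  0.07  ]
[ 0.4301 -0.2563  0.07  ]
[ 0.5143 -0.1701  0.07  ]
bar1 L (array([ 0.4528, -0.0481,  0.109 ]), [array([-0.065 , -0.0002]), array([0.0293, 0.0042])])
bar1 R (array([ 0.6055, -0.073 ,  0.1111]), [array([-0.7041,  0.0396]), array([ 0.299, -0.08 ])])
b1w 2.089 [ 0.5287 -0.0603  0.114 ] [344.2827 136.2705] (345.0, 136.25)
b1s 2.475 [ 0.5306 -0.0471  0.1024] [315.3224 259.6998] (315.43489449305196, 259.7014925373134)
b2s 2.029 [ 0.4978 -0.2732  0.1153] [314.8845 319.928 ] (313.3762223365929, 319.9176531137416)
```

send_rows --pt "0.01 0.023 -0.01 0 0 0" --pt "0.02 0.046 -0.03 0 0 0" --pt "0.03 0.07 -0.06 0 0 0" --pt "0.04 0.092 -0.09 0 0 0" --pt "0.04 0.092 -0.12 0 0 0" --pt "0.04 0.092 -0.15 0 0 0" --pt "0.04 0.092 -0.175 0 0 0" --pt "0.04 0.092 -0.2 0 0 0" --pt "0.04 0.092 -0.215 0 0 0" --pt "0.04 0.092 -0.226 0 0 0" --pt "0.04 0.092 -0.226 0 0 0" --pt "0.04 0.092 -0.226 0 0 0"

```text
time_s: 2.62
eef_pos: [0.5341, -0.0358, 0.1123]
tool_rot: [0.756, 0.655, -0.0, -0.0]
force: [-0.1, 0.4, -0.1]
width: 0.004
grip_force: 0.0
```

send_rows --pt "-0.0007 -0.005 0 0 0 0" --pt "-0.0015 -0.01 0 0 0 0" --pt "-0.0022 -0.015 0 0 0 0" --pt "-0.003 -0.02 0 0 0 0" --pt "-0.0037 -0.025 0 0 0 0" --pt "-0.0045 -0.03 0 0 0 0" --pt "-0.0052 -0.036 0 0 0 0" --pt "-0.006 -0.042 0 0 0 0" --pt "-0.007 -0.048 0 0 0 0" --pt "-0.008 -0.054 0 0 0 0" --pt "-0.009 -0.06 0 0 0 0" --pt "-0.0096 -0.064 0 0 0 0"

```text
time_s: 3.62
eef_pos: [0.5248, -0.0993, 0.1119]
tool_rot: [0.755, 0.656, -0.0, -0.0]
force: [0.6, 2.3, -2.3]
width: -0.003
grip_force: 1.2
```

Run:
```python
from h import *
import pickle
s=env.state();print(s['eef_pos'],s['force'])
c=vision.get_calibration('wrist');i=vision.snapshot('wrist');d=vision.snapshot('side')
cv2.imwrite('pics/w2.png',np.hstack([i[:,:,::-1],cv2.resize(d[200:400,220:380,::-1],(384,480))])[:, :1024]);
im=cv2.imread('pics/w2.png');cv2.imwrite('pics/w2.png',cv2.resize(im,(800,375)))
```

```text
[ 0.52479767 -0.09932712  0.11192778] [ 0.60684014  2.33973331 -2.25598986]
```

View pics/w2.png

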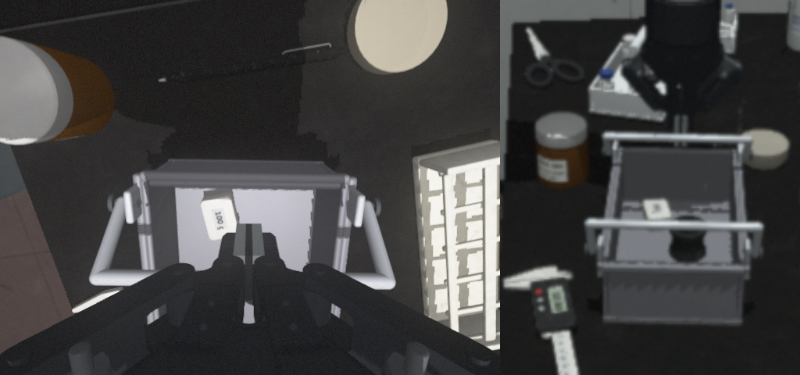

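The picture shows bail 1 pushed past upright and leaning inward against the fingers; the tote, weight and loupe are unmoved. Now press it down from above.

send_rows --pt "0.0005 0.004 0.0 0 0 0" --pt "0.0005 0.004 0.02 0 0 0" --pt "0.0005 0.004 0.04 0 0 0" --pt "-0.001 -0.01 0.04 0 0 0" --pt "-0.0035 -0.024 0.04 0 0 0" --pt "-0.0035 -0.024 0.03 0 0 0" --pt "-0.0035 -0.024 0.02 0 0 0" --pt "-0.0035 -0.024 0.013 0 0 0" --pt "-0.0035 -0.024 0.006 0 0 0" --pt "-0.0035 -0.024 -0.001 0 0 0" --pt "-0.0035 -0.024 -0.008 0 0 0" --pt "-0.0035 -0.024 -0.013 0 0 0"

```text
time_s: 4.72
eef_pos: [0.521, -0.1218, 0.0976]
tool_rot: [0.755, 0.656, -0.0, -0.001]
force: [-0.2, -0.0, -0.2]
width: 0.001
grip_force: 0.0
```

send_rows --pt "0 0 -0.003 0 0 0" --pt "0 0 -0.005 0 0 0" --pt "0 0 -0.005 0 0 0"

```text
time_s: 4.97
eef_pos: [0.5211, -0.1218, 0.0945]
tool_rot: [0.755, 0.656, -0.0, -0.001]
force: [-4.6, 1.0, 12.5]
width: 0.001
grip_force: 5.8
```

send_rows --pt "0 0 0.02 0 0 0" --pt "0 0 0.05 0 0 0" --pt "-0.003 -0.02 0.08 0 0 0" --pt "-0.008 -0.055 0.085 0 0 0" --pt "-0.013 -0.09 0.085 0 0 0" --pt "-0.018 -0.125 0.085 0 0 0" --pt "-0.023 -0.155 0.085 0 0 0" --pt "-0.027 -0.181 0.085 0 0 0" --pt "-0.027 -0.181 0.065 0 0 0" --pt "-0.027 -0.181 0.04 0 0 0" --pt "-0.027 -0.181 0.022 0 0 0" --pt "-0.027 -0.181 0.022 0 0 0"

```text
time_s: 5.97
eef_pos: [0.4927, -0.3022, 0.1122]
tool_rot: [0.755, 0.656, -0.001, -0.003]
force: [-0.7, 0.3, 0.8]
width: 0.003
grip_force: 0.0
```

send_rows --pt "0.0007 0.005 0 0 0 0" --pt "0.0015 0.01 0 0 0 0" --pt "0.0022 0.015 0 0 0 0" --pt "0.003 0.02 0 0 0 0" --pt "0.0037 0.025 0 0 0 0" --pt "0.0045 0.03 0 0 0 0" --pt "0.0052 0.036 0 0 0 0" --pt "0.006 0.042 0 0 0 0" --pt "0.007 0.048 0 0 0 0" --pt "0.008 0.054 0 0 0 0" --pt "0.009 0.06 0 0 0 0" --pt "0.0096 0.064 0 0 0 0"

```text
time_s: 6.97
eef_pos: [0.504, -0.2389, 0.1159]
tool_rot: [0.755, 0.656, -0.0, -0.0]
force: [0.3, -3.9, -1.9]
width: 0.001
grip_force: 1.5
```

send_rows --pt "-0.0005 -0.004 0.0 0 0 0" --pt "-0.0005 -0.004 0.02 0 0 0" --pt "-0.0005 -0.004 0.04 0 0 0" --pt "0.001 0.01 0.04 0 0 0" --pt "0.0035 0.024 0.04 0 0 0" --pt "0.0035 0.024 0.03 0 0 0" --pt "0.0035 0.024 0.02 0 0 0" --pt "0.0035 0.024 0.013 0 0 0" --pt "0.0035 0.024 0.006 0 0 0" --pt "0.0035 0.024 -0.001 0 0 0" --pt "0.0035 0.024 -0.008 0 0 0" --pt "0.0035 0.024 -0.013 0 0 0"

```text
time_s: 7.97
eef_pos: [0.507, -0.2152, 0.1014]
tool_rot: [0.755, 0.656, -0.0, -0.001]
force: [0.0, 0.4, 1.0]
width: -0.001
grip_force: 0.4
```

send_rows --pt "0 0 -0.003 0 0 0" --pt "0 0 -0.005 0 0 0" --pt "0 0 -0.005 0 0 0"

```text
time_s: 8.22
eef_pos: [0.5072, -0.2158, 0.0973]
tool_rot: [0.755, 0.656, -0.0, -0.001]
force: [0.1, -0.5, -0.4]
width: -0.0
grip_force: 0.0
```

send_rows --pt "0 0 -0.002 0 0 0" --pt "0 0 -0.004 0 0 0" --pt "0 0 -0.005 0 0 0" --pt "0 0 -0.005 0 0 0"

```text
time_s: 8.55
eef_pos: [0.508, -0.2159, 0.0946]
tool_rot: [0.755, 0.656, 0.0, 0.001]
force: [-4.0, 2.0, 13.6]
width: 0.001
grip_force: 6.8
```

send_rows --pt "0 0 0.02 0 0 0" --pt "0 0 0.05 0 0 0" --pt "0 0.005 0.09 0 0 0" --pt "0 0.01 0.13 0 0 0" --pt "0 0.015 0.17 0 0 0" --pt "0 0.02 0.21 0 0 0" --pt "0 0.025 0.24 0 0 0" --pt "0 0.025 0.26 0 0 0" --pt "0 0.025 0.265 0 0 0" --pt "0 0.025 0.265 0 0 0" --fingers 1

```text
time_s: 9.38
eef_pos: [0.5083, -0.1909, 0.3596]
tool_rot: [0.755, 0.656, 0.001, 0.001]
force: [0.8, -0.2, -0.9]
width: 0.997
grip_force: 0.0
```

Run:
```python
from h import *
import pickle
c=vision.get_calibration('wrist');i=vision.snapshot('wrist');d=vision.snapshot('side');pickle.dump(c,open('w3.pkl','wb'))
s=env.state();print(s['eef_pos'],s['force'],s['joint_pos'])
cv2.imwrite('pics/w3raw.png',i[:,:,::-1]);cv2.imwrite('pics/side3.png',d[:,:,::-1])
w=cv2.resize(i[60:360,210:430,::-1],None,fx=2,fy=2,interpolation=cv2.INTER_CUBIC) #440x600
e=cv2.resize(d[200:400,230:350,::-1],(360,600),interpolation=cv2.INTER_CUBIC) # x3
cv2.imwrite('pics/w3.png',np.hstack([w,e]))
```

```text
[ 0.50753025 -0.19073602  0.35701255] [-0.58903087  0.81981019  0.48173766] [-3.59430457e-01  2.60698555e-01  2.92167286e-01  1.60359232e+00
 -9.73097007e-05  1.35212381e+00]
```

View pics/w3.png

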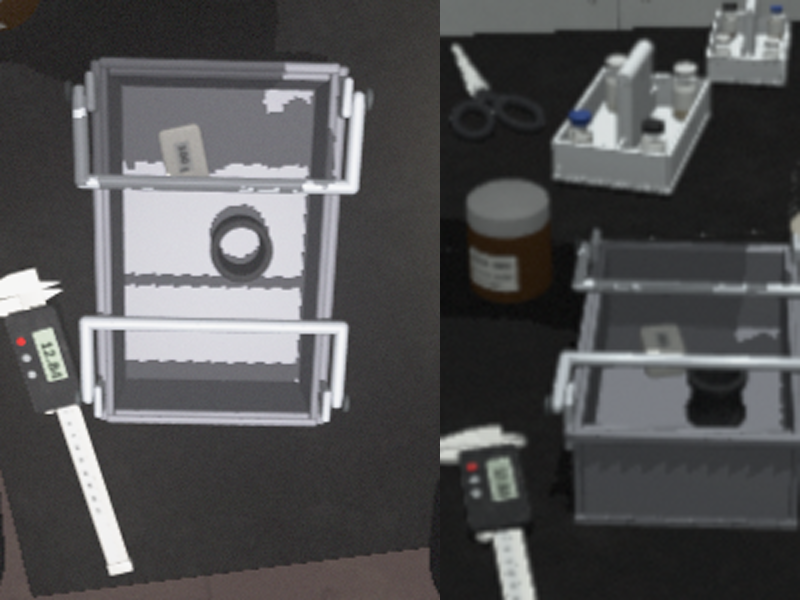

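Both bails lie flat across the rim (bar 1 at crop row 185, bar 2 at row 324); contents are unchanged, and the side crop shows the tray with its fin and four vials.

Run:
```python
from h import *
import pickle
np.set_printoptions(precision=4,suppress=True)
w=pickle.load(open('w3.pkl','rb'));s=vision.get_calibration('side')
W=lambda x,y:(210+x/2,60+y/2)
S=lambda x,y:(230+(x-440)/3,200+y/3)
B=[plane(w,W(*p),.074) for p in [(80,184),(356,188),(84,324),(345,326)]]
print(*B,sep='\n'); c=np.mean(B,0);ax=(B[0]+B[1]-B[2]-B[3])/2
print('c',c,'sep',np.linalg.norm(ax),'yawsep',np.degrees(np.arctan2(-ax[0],ax[1])))
for a,b in((0,1),(2,3)):
  d=B[b]-B[a];print('wid',np.linalg.norm(d),'yaw',np.degrees(np.arctan2(d[1],d[0])))
print('h bar2 L',tri([(w,W(82,324)),(s,S(568,358))]));print('h bar1 L',tri([(w,W(80,183)),(s,S(576,287))]))
R=[plane(w,W(*p),.07) for p in [(93,60),(347,67),(322,422),(99,415)]];print('rim',*R,np.mean(R,0),sep='\n')
```

```text
[ 0.4424 -0.128   0.074 ]
[ 0.5935 -0.1517  0.074 ]
[ 0.4294 -0.2065  0.074 ]
[ 0.5803 -0.2293  0.074 ]
c [ 0.5114 -0.1789  0.074 ] sep 0.0791088421062276 yawsep -9.546480847976282
wid 0.15290799716462222 yaw -8.901916423645233
wid 0.15260102412859117 yaw -8.580178136069692
h bar2 L (array([ 0.4299, -0.2064,  0.0746]), [array([ 1.3499, -0.0129]), array([-0.8532, -0.1524])])
h bar1 L (array([ 0.4418, -0.1275,  0.0723]), [array([-0.3631, -0.0074]), array([0.2017, 0.036 ])])
rim
[ 0.461  -0.0659  0.07  ]
[ 0.5949 -0.0884  0.07  ]
[ 0.5614 -0.2888  0.07  ]
[ 0.4267 -0.2648  0.07  ]
[ 0.511 -0.177  0.07 ]
```

send_rows --pt "0 0.01 0.0 0 0 -2" --pt "0 0.03 0.0 0 0 -5" --pt "0 0.06 0.0 0 0 -8" --pt "0 0.1 0.0 0 0 -11" --pt "0 0.14 0.0 0 0 -14" --pt "0 0.18 0.0 0 0 -17" --pt "0 0.22 0.0 0 0 -18" --pt "0 0.26 0.0 0 0 -18" --pt "-0.002 0.3 0.0 0 0 -18" --pt "-0.002 0.33 0.0 0 0 -18" --pt "-0.002 0.34 0.0 0 0 -18" --pt "-0.002 0.34 0.0 0 0 -18"

```text
time_s: 10.48
eef_pos: [0.5052, 0.1513, 0.3562]
tool_rot: [0.847, 0.531, -0.001, -0.001]
force: [-0.9, -0.6, 0.0]
width: 0.998
grip_force: 0.0
```

Run:
```python
from h import *
import pickle
c=vision.get_calibration('wrist');i=vision.snapshot('wrist');d=vision.snapshot('scene');pickle.dump(c,open('w4.pkl','wb'))
s=env.state();print(s['eef_pos'],s['tool_rot'],s['joint_pos'])
cv2.imwrite('pics/w4raw.png',i[:,:,::-1])
w=cv2.resize(i[60:360,160:480,::-1],None,fx=1.6,fy=1.6,interpolation=cv2.INTER_CUBIC) #512x480
e=cv2.resize(d[220:300,220:315,::-1],(285,240),interpolation=cv2.INTER_CUBIC) # x3
g=cv2.resize(cv2.imread('pics/side3.png')[200:270,260:330],(280,280),interpolation=cv2.INTER_CUBIC) #x4
out=np.zeros((530,800,3),np.uint8);out[:480,:512]=w;out[:240,515:800]=e;out[245:525,515:795]=g
cv2.imwrite('pics/w4.png',out)
```

```text
[0.50541469 0.14893913 0.35693703] [ 8.48108172e-01  5.29821806e-01 -1.16943929e-03 -1.21332385e-04] [ 2.86791904e-01  2.33292674e-01  2.54868615e-01  1.59469051e+00
 -3.93686249e-04  2.31160326e+00]
```

View pics/w4.png

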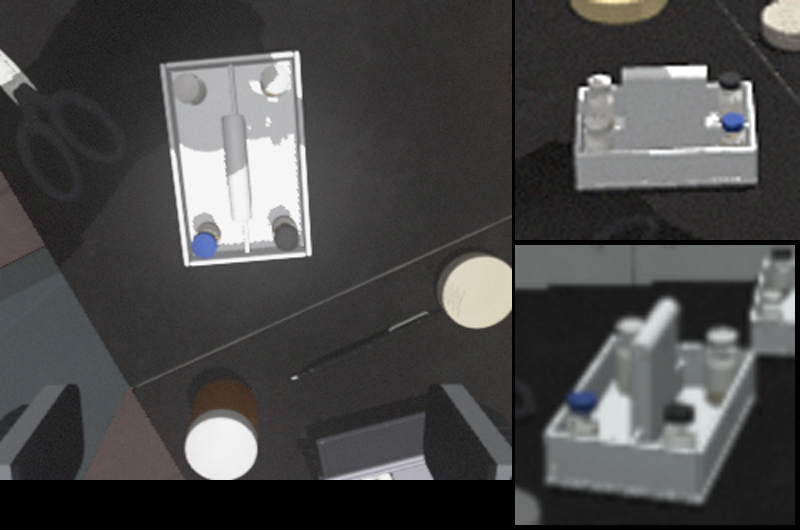

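The wrist crop shows tray rim corners (162,66), (298,53), (311,254), (187,264) and the fin top from (232,114) to (241,220), surrounded by clear bench except for the scissors at far left.

Run:
```python
from h import *
import pickle
np.set_printoptions(precision=4,suppress=True)
w=pickle.load(open('w4.pkl','rb'));s=vision.get_calibration('side');c=vision.get_calibration('scene')
W=lambda x,y:(160+x/1.6,60+y/1.6)
S=lambda x,y:(260+(x-515)/4,200+(y-245)/4)
C=lambda x,y:(220+(x-515)/3,220+y/3)
R=[plane(w,W(*p),.042) for p in [(162,66),(298,53),(311,254),(187,264)]];print(*R,np.mean(R,0),sep='\n')
for a,b in((0,1),(1,2),(2,3),(3,0)):
  d=R[b]-R[a];print(np.linalg.norm(d),np.degrees(np.arctan2(d[1],d[0])))
F=[plane(w,W(*p),.091) for p in[(232,115),(241,219)]];print('fin',*F,np.mean(F,0)); d=F[0]-F[1];print(np.linalg.norm(d),np.degrees(np.arctan2(d[1],d[0])))
print(tri([(w,W(232,115)),(s,S(669,302)),(c,C(624,68))]));print(tri([(w,W(241,219)),(s,S(644,343)),(c,C(706,68))]))
a=cv2.imread('pics/side0.png',0);b=cv2.imread('pics/side3.png',0)
t=a[330:380,265:360]; r=cv2.matchTemplate(b[315:395,250:375],t,cv2.TM_CCOEFF_NORMED);_,v,_,l=cv2.minMaxLoc(r);print('shift',v,l[0]-15,l[1]-15)
t=a[335:400,225:262]; r=cv2.matchTemplate(b[325:410,215:272],t,cv2.TM_CCOEFF_NORMED);print('caliper',cv2.minMaxLoc(r))
for p in[(313,370),(313,373)]:print(plane(s,p,0))
```

```text
[0.4936 0.2768 0.042 ]
[0.5844 0.2423 0.042 ]
[0.5327 0.1053 0.042 ]
[0.442  0.1403 0.042 ]
[0.5132 0.1912 0.042 ]
0.09711794130827726 -20.815351089587903
0.14641947633483826 -110.6760002144746
0.09724498856363809 158.86032185479817
0.14586876598041543 69.27523486033084
fin [0.5251 0.224  0.091 ] [0.5003 0.1606 0.091 ] [0.5127 0.1923 0.091 ]
0.06803107897530307 68.68341657975115
(array([0.5247, 0.222 , 0.0893]), [array([0.6115, 1.9162]), array([-0.0364, -0.1634]), array([-0.7283,  0.2068])])
(array([0.5006, 0.1587, 0.0887]), [array([1.0535, 1.1124]), array([-0.7374,  0.4532]), array([-0.8993, -0.3797])])
shift 0.927410364151001 1 3
caliper (-0.27137407660484314, 0.99983811378479, (20, 0), (10, 10))
[ 0.4976 -0.2642  0.    ]
[ 0.4965 -0.2718  0.    ]
```

send_rows --pt "0.003 0.015 -0.01 0 0 2" --pt "0.0075 0.03 -0.03 0 0 4" --pt "0.0075 0.0425 -0.06 0 0 5" --pt "0.0075 0.0425 -0.09 0 0 5" --pt "0.0075 0.0425 -0.12 0 0 5" --pt "0.0075 0.0425 -0.15 0 0 5" --pt "0.0075 0.0425 -0.175 0 0 5" --pt "0.0075 0.0425 -0.195 0 0 5" --pt "0.0075 0.0425 -0.205 0 0 5" --pt "0.0075 0.0425 -0.205 0 0 5" --fingers 0.5 --newtons 30

```text
time_s: 11.42
eef_pos: [0.5121, 0.1899, 0.151]
tool_rot: [0.825, 0.565, -0.002, -0.0]
force: [0.5, -0.4, 0.1]
width: 0.499
grip_force: 0.0
```

Run:
```python
from h import *
import pickle
c=vision.get_calibration('wrist');i=vision.snapshot('wrist');pickle.dump(c,open('w5.pkl','wb'))
s=env.state();print(s['eef_pos'],s['tool_rot'],s['width'])
cv2.imwrite('pics/w5.png',i[:,:,::-1])
```

```text
[0.51294424 0.190456   0.15264681] [ 8.24869651e-01  5.65322147e-01 -9.47600557e-04 -1.76751836e-04] 0.5021539807739694
```

View pics/w5.png

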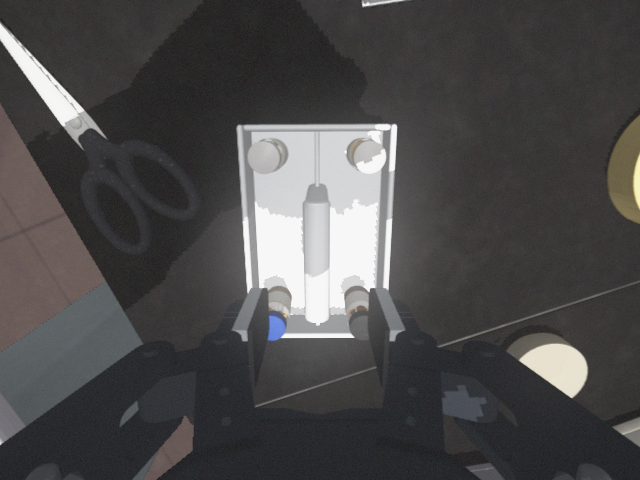

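The picture shows the fin centred at column 316 between fingers at 252 and 388 (middle 320), and aligned with the tool. The offset is about 2 mm.

send_rows --pt "-0.0015 0.001 -0.01 0 0 0" --pt "-0.0015 0.001 -0.03 0 0 0" --pt "-0.0015 0.001 -0.05 0 0 0" --pt "-0.0015 0.001 -0.07 0 0 0" --pt "-0.0015 0.001 -0.085 0 0 0" --pt "-0.0015 0.001 -0.0935 0 0 0" --pt "-0.0015 0.001 -0.0935 0 0 0" --pt "-0.0015 0.001 -0.0935 0 0 0"

```text
time_s: 12.13
eef_pos: [0.5121, 0.1929, 0.0602]
tool_rot: [0.824, 0.566, 0.0, 0.0]
force: [0.1, -0.5, 1.1]
width: 0.505
grip_force: 0.0
```

send_rows --pt "0 0 0 0 0 0" --pt "0 0 0 0 0 0" --pt "0 0 0 0 0 0" --pt "0 0 0 0 0 0" --pt "0 0 0 0 0 0" --pt "0 0 0 0 0 0" --fingers 0 --newtons 40

```text
time_s: 12.63
eef_pos: [0.5123, 0.1932, 0.0607]
tool_rot: [0.824, 0.566, 0.001, 0.0]
force: [-0.4, 0.7, 6.9]
width: 0.161
grip_force: 41.9
```

send_rows --pt "0 0 0.002 0 0 0" --pt "0 0 0.006 0 0 0" --pt "0 0 0.014 0 0 0" --pt "0 0 0.026 0 0 0" --pt "0 0 0.042 0 0 0" --pt "0 0 0.06 0 0 0" --pt "0 0 0.08 0 0 0" --pt "0 0 0.1 0 0 0" --pt "0 0 0.12 0 0 0" --pt "0 0 0.135 0 0 0" --pt "0 0 0.14 0 0 0" --pt "0 0 0.14 0 0 0" --newtons 60

```text
time_s: 13.63
eef_pos: [0.5122, 0.193, 0.201]
tool_rot: [0.824, 0.566, 0.001, 0.0]
force: [0.2, -0.4, -6.4]
width: 0.156
grip_force: 58.9
```

Run:
```python
from h import *
import pickle
c=vision.get_calibration('wrist');i=vision.snapshot('wrist');d=vision.snapshot('side');e=vision.snapshot('scene');pickle.dump(c,open('w6.pkl','wb'))
s=env.state();print(s['eef_pos'],s['tool_rot'],s['width'],s['force'],s['ft_torque'],s['grip_force'])
out=np.zeros((600,800,3),np.uint8)
out[:360,:480]=cv2.resize(i[:,:,::-1],(480,360));out[:300,482:800]=cv2.resize(d[140:290,230:389,::-1],(318,300),interpolation=2)
out[365:600,:400]=cv2.resize(e[183:300,200:400,::-1],(400,235))
cv2.imwrite('pics/w6raw.png',i[:,:,::-1]);cv2.imwrite('pics/side6.png',d[:,:,::-1]);cv2.imwrite('pics/sc6.png',e[:,:,::-1]);cv2.imwrite('pics/w6.png',out)
```

```text
[0.51108047 0.19261224 0.19857749] [ 8.24417376e-01  5.65981517e-01 -9.18137899e-04 -2.63230402e-04] 0.15571709237684847 [-0.24662669 -0.20921472 -5.88222074] [-0.07418409 -0.02853826  0.04857424] 58.86929512023926
```

View pics/w6.png

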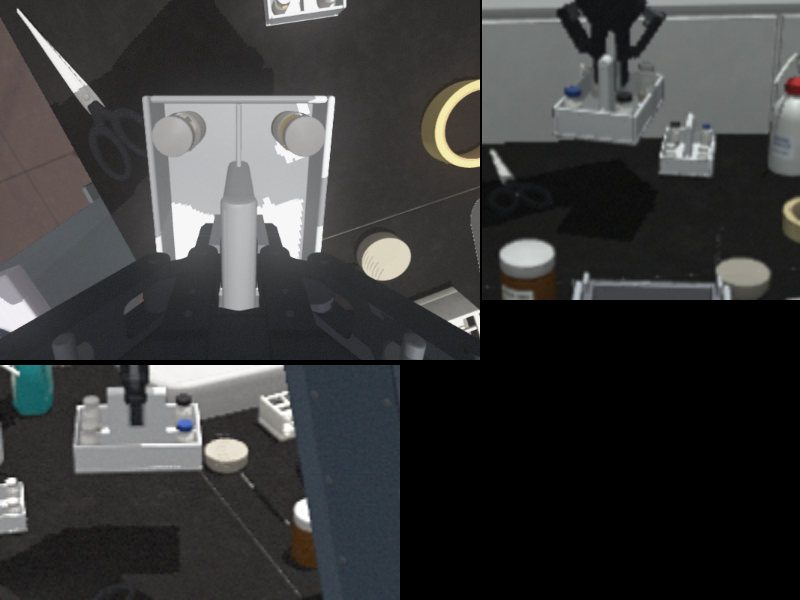

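The picture shows the tray lifted level in the grip, with the bench below undisturbed. Its far rim edge in the wrist view is at about full-scale row 130.

Run:
```python
from h import *
import pickle
np.set_printoptions(precision=4,suppress=True)
w=pickle.load(open('w6.pkl','rb'));i=cv2.imread('pics/w6raw.png',0)
print(i[118:142,240],i[118:142,390])
print('row150',np.where(i[170,180:230]>110)[0][:3]+180,np.where(i[170,410:460]>110)[0][-3:]+410)
tcp=np.array([0.5111,.1926,.1986])  # at snapshot
th=2*np.arctan2(.566,.8244);tx=np.array([np.cos(th),np.sin(th),0]);ty=np.array([np.sin(th),-np.cos(th),0])
for p in[(200,128),(320,128),(430,128)]:
  X=plane(w,p,tcp[2]-.0187)-tcp;print(p,X@tx,X@ty)
for p in[(196,170),(443,170)]:
  X=plane(w,p,tcp[2]-.0187)-tcp;print(p,X@tx,X@ty)
print(np.degrees(th))
w=pickle.load(open('w5.pkl','rb'));i=cv2.imread('pics/w5.png',0)
print(i[116:136,280])
tcp=np.array([.5129,.1905,.1526])
for p in[(240,125),(396,124),(245,337)]:
  X=plane(w,p,.042);print(X)
```

```text
[ 45  44  45  44  49  51  43  48  60 103 160 172 178 181 182 175 165 154
 145 137 171 187 187 188] [ 63  63  60  62  62  61  63  62  71 113 166 177 180 184 187 176 167 156
 144 136 174 192 191 193]
row150 [193 194 195] [441 442 443]
(200, 128) 0.07490633336662761 -0.04461566409453511
(320, 128) 0.0748808834375268 0.002027076547983002
(430, 128) 0.07485752537273178 0.04483600359188068
(196, 170) 0.058819200107900975 -0.0476915180685451
(443, 170) 0.05874297275443645 0.05144127137344067
68.94386376139673
[ 55  52  53  57  56  51  57  68 120 188 199 205 193 174 155 167 209 211
 210 209]
[0.4949 0.2792 0.042 ]
[0.5851 0.2448 0.042 ]
[0.4362 0.1426 0.042 ]
```

send_rows --pt "0 -0.003 0 0 0 0" --pt "0 -0.01 0 0 0 0" --pt "0 -0.02 0 0 0 1" --pt "0 -0.033 0 0 0 2" --pt "0 -0.048 0 0 0 3" --pt "0 -0.064 0 0 0 4" --pt "0 -0.081 0 0 0 5" --pt "0 -0.099 0 0 0 6" --pt "0 -0.118 0 0 0 7" --pt "0 -0.137 0 0 0 8" --pt "0 -0.156 0 0 0 9" --pt "0 -0.175 0 0 0 10"

```text
time_s: 14.78
eef_pos: [0.5111, 0.0164, 0.1991]
tool_rot: [0.772, 0.636, -0.0, -0.0]
force: [1.0, -0.1, -5.9]
width: 0.159
grip_force: 58.7
```

send_rows --pt "0 -0.019 0 0 0 0.5" --pt "0 -0.038 0 0 0 1" --pt "0 -0.057 0 0 0 1.5" --pt "0 -0.076 0 0 0 2.2" --pt "0 -0.094 0 0 0 2.2" --pt "-0.001 -0.112 0 0 0 2.2" --pt "-0.001 -0.13 0 0 0 2.2" --pt "-0.001 -0.147 0 0 0 2.2" --pt "-0.001 -0.163 0 0 0 2.2" --pt "-0.001 -0.178 0 0 0 2.2" --pt "-0.001 -0.189 0 0 0 2.2" --pt "-0.001 -0.195 0 0 0 2.2"

```text
time_s: 15.78
eef_pos: [0.5103, -0.1786, 0.1992]
tool_rot: [0.76, 0.65, -0.0, -0.0]
force: [-0.0, 0.1, -4.9]
width: 0.155
grip_force: 58.7
```

send_rows --pt "0 -0.001 0 0 0 0" --pt "0 -0.001 -0.008 0 0 0" --pt "0 -0.001 -0.018 0 0 0" --pt "0 -0.001 -0.028 0 0 0" --pt "0 -0.001 -0.036 0 0 0" --pt "0 -0.001 -0.042 0 0 0" --pt "0 -0.001 -0.046 0 0 0" --pt "0 -0.001 -0.046 0 0 0"

```text
time_s: 16.45
eef_pos: [0.5102, -0.1777, 0.1525]
tool_rot: [0.759, 0.651, -0.0, -0.001]
force: [0.5, 0.1, -5.1]
width: 0.158
grip_force: 58.5
```

Run:
```python
from h import *
import pickle
c=vision.get_calibration('wrist');i=vision.snapshot('wrist');d=vision.snapshot('side');pickle.dump(c,open('w7.pkl','wb'))
s=env.state();print(s['eef_pos'],s['tool_rot'],s['width'],s['force']);q=s['tool_rot'];print(np.degrees(2*np.arctan2(q[1],q[0])))
out=np.zeros((600,800,3),np.uint8)
out[:360,:480]=cv2.resize(i[:,:,::-1],(480,360));out[:600,482:800]=cv2.resize(d[180:400,250:367,::-1],(318,600),interpolation=2)
cv2.imwrite('pics/w7raw.png',i[:,:,::-1]);cv2.imwrite('pics/side7.png',d[:,:,::-1]);cv2.imwrite('pics/w7.png',out)
```

```text
[ 0.51077655 -0.17807928  0.15367955] [ 7.59557989e-01  6.50439586e-01 -4.09519985e-05 -6.75763494e-05] 0.16113114082727006 [-0.45795596  0.71325159 -5.06336917]
81.14950632536214
```

View pics/w7.png

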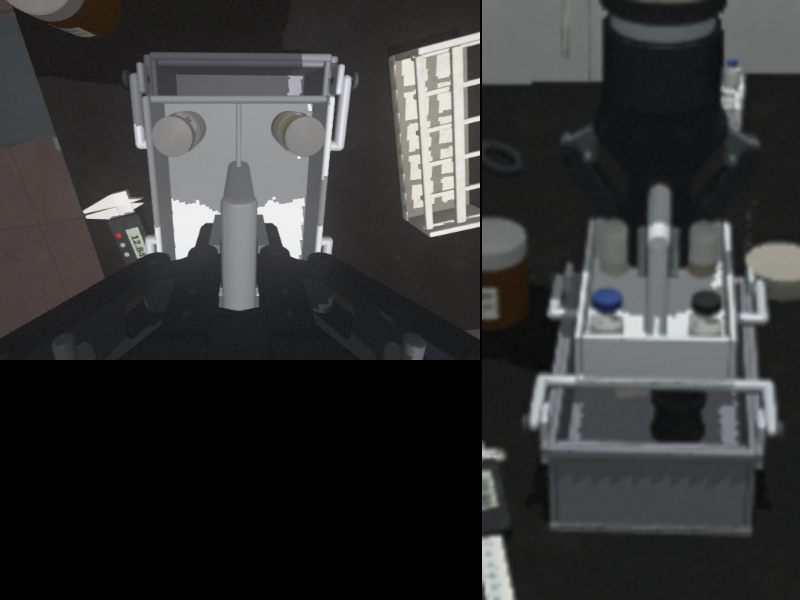

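The hover picture shows the tray above and in line with the tote, between the bail legs at scaled columns 140 and 340, with the tote's far rim at scaled row 57.

Run:
```python
from h import *
import pickle
np.set_printoptions(precision=4,suppress=True)
w=pickle.load(open('w7.pkl','rb'));i=cv2.imread('pics/w7raw.png',0)
print(i[60:90,300]);print('row150',i[150,170:205],i[150,435:475])
tcp=np.array([0.5105,-.178,.153]);th=np.radians(81.15);tx=np.array([np.cos(th),np.sin(th),0]);ty=np.array([np.sin(th),-np.cos(th),0])
for p,z in[((220,73),.07),((300,73),.07),((420,73),.07),((183,150),.074),((456,150),.074)]:
  X=plane(w,p,z)-tcp;print(p,X@tx,X@ty)
```

```text
[29 23 31 27 32 27 28 32 30 37 61 89 88 91 91 92 87 84 84 76 78 88 92 87
 87 82 77 74 63 58]
row150 [ 46  46  47  44  42  45  81 109 118 120 126 128 131 131 127 122 120 113
 112 106  98 110 132 139 142 143 138 136 128 119 107  96  93  93  95] [104 139 185 207 221 230 235 235 222 185 103  53  55  67  94 119 143 156
 176 185 195 217 232 228 219 212 203 193 160  90  50  53  50  55  55  52
  48  52  54  52]
(220, 73) 0.10312560186928642 -0.051985765444925114
(300, 73) 0.10310418922460453 -0.00961526846990201
(420, 73) 0.10307209528993815 0.053890943952788276
(183, 150) 0.06369334732676302 -0.07428547893230943
(456, 150) 0.06366126802293581 0.07566530780249617
```

Run:
```python
from h import *
np.set_printoptions(precision=4,suppress=True)
s=vision.get_calibration('side');i=cv2.imread('pics/side7.png',0);i3=cv2.imread('pics/side3.png',0)
for c in(305,313,325):print(c,i[296:330,c])
print('s3',i3[290,275:300].max(),i3[288:302,300],i3[288:302,320],i3[312:328,300],i3[312:328,320])
tcp=np.array([0.5105,-.178,.153]);th=np.radians(81.15);tx=np.array([np.cos(th),np.sin(th),0])
def Y(p,z):return (plane(s,p,z)-tcp)@tx
print('tray rim near',[Y((c,304),.1345) for c in(305,325)],'bottom',[Y((c,318.5),.0985) for c in(305,325)])
for r in(319,319.5,320,320.5,321):print(r,Y((313,r),.074))
for r in(295,295.5,296,296.5):print(r,Y((313,r),.074))
```

```text
305 [216 220 220 221 220 220 220 210 163 125 120 120 120 119 119 118 117 117
 117 117 116 118 133 148 119 100  88  89  86  79  69  68  67  68]
313 [155 168 171 177 184 193 203 208 179 126 120 120 120 119 119 119 119 118
 117 117 116 119 130 140 106 100  74  33  25  23  20  24  32  43]
325 [217 216 213 203 195 191 193 201 195 131 120 121 120 120 119 120 119 118
 118 119 117 118 125 139 129 111  79  44  22  15  17  19  21  21]
s3 102 [ 55  56  55  56  58  76 103  98  90  77  58  56  56  54] [ 55  56  56  56  56  65  89 109 106  84  64  57  56  56] [110 110 111 114 146 196 203 211 161 118  95 100  97 101 118 125] [ 68  67  68  68  67  78 129 196 199 146  89  44  26  25  24  25]
tray rim near [np.float64(-0.07848119379656633), np.float64(-0.07726413313828165)] bottom [np.float64(-0.06944461614725927), np.float64(-0.06825676894720231)]
319 -0.036601435281311094
319.5 -0.03811524810705417
320 -0.03962438856243599
320.5 -0.04112887824597219
321 -0.04262873862326007
295 0.04201572317307188
295.5 0.04024934945185827
296 0.03848886379078934
296.5 0.036734236797814096
```

send_rows --pt "0.0 0.0025 0 0 0 0" --pt "0.0 0.0025 -0.003 0 0 0" --pt "0.0 0.0025 -0.006 0 0 0" --pt "0.0 0.0025 -0.009 0 0 0" --pt "0.0 0.0025 -0.011 0 0 0" --pt "0.0 0.0025 -0.012 0 0 0" --pt "0.0 0.0025 -0.012 0 0 0"

```text
time_s: 17.13
eef_pos: [0.5105, -0.1756, 0.1413]
tool_rot: [0.76, 0.65, -0.0, -0.0]
force: [-0.8, 0.0, -5.5]
width: 0.16
grip_force: 58.7
```

send_rows --pt "0 0 -0.001 0 0 0" --pt "0 0 -0.002 0 0 0" --pt "0 0 -0.003 0 0 0" --pt "0 0 -0.004 0 0 0" --pt "0 0 -0.005 0 0 0" --pt "0 0 -0.006 0 0 0"

```text
time_s: 17.63
eef_pos: [0.5107, -0.1756, 0.1356]
tool_rot: [0.76, 0.65, -0.0, -0.0]
force: [-0.4, 0.3, -4.9]
width: 0.158
grip_force: 58.7
```

No contact at 135.6 mm, so the foot is already between the bars (contact on a bar would have come at about 139 mm).

send_rows --pt "0 0 -0.001 0 0 0" --pt "0 0 -0.0015 0 0 0" --pt "0 0 -0.002 0 0 0" --pt "0 0 -0.002 0 0 0"

```text
time_s: 17.97
eef_pos: [0.5107, -0.1756, 0.1336]
tool_rot: [0.76, 0.65, -0.0, -0.0]
force: [0.7, 0.1, -5.1]
width: 0.161
grip_force: 58.7
```

send_rows --pt "0 0 -0.0005 0 0 0" --pt "0 0 -0.001 0 0 0" --pt "0 0 -0.0015 0 0 0" --pt "0 0 -0.0015 0 0 0"

```text
time_s: 18.3
eef_pos: [0.5107, -0.1757, 0.1327]
tool_rot: [0.76, 0.65, 0.0, 0.0]
force: [-2.8, -0.1, 3.1]
width: 0.153
grip_force: 59.9
```

Seated at 132.7 mm, exactly as expected. Release and withdraw.

send_rows --pt "0 0 0.0 0 0 0" --pt "0 0 0.0 0 0 0" --pt "0 0 0 0 0 0" --pt "0 0 0 0 0 0" --pt "0 0 0 0 0 0" --fingers 0.5

```text
time_s: 18.72
eef_pos: [0.5108, -0.1757, 0.1322]
tool_rot: [0.76, 0.65, 0.0, 0.0]
force: [-0.2, -0.0, -0.6]
width: 0.5
grip_force: 0.0
```

send_rows --pt "0 0 0.003 0 0 0" --pt "0 0 0.01 0 0 0" --pt "0 0 0.025 0 0 0" --pt "0 0 0.045 0 0 0" --pt "0 0 0.07 0 0 0" --pt "0 0 0.1 0 0 0" --pt "0 -0.005 0.13 0 0 0" --pt "0 -0.01 0.16 0 0 0" --pt "0 -0.02 0.19 0 0 0" --pt "0 -0.03 0.22 0 0 0" --pt "0 -0.03 0.24 0 0 0" --pt "0 -0.03 0.24 0 0 0"

```text
time_s: 19.72
eef_pos: [0.5114, -0.2065, 0.3771]
tool_rot: [0.76, 0.65, 0.002, 0.003]
force: [0.1, 0.5, -0.2]
width: 0.506
grip_force: 0.0
```

Run:
```python
from h import *
import pickle
c=vision.get_calibration('wrist');i=vision.snapshot('wrist');d=vision.snapshot('side');pickle.dump(c,open('w8.pkl','wb'))
s=env.state();print(s['eef_pos'],s['width'],s['force'])
out=np.zeros((600,800,3),np.uint8)
out[:600,:480]=cv2.resize(i[60:360,200:440,::-1],(480,600),interpolation=2);out[:600,482:800]=cv2.resize(d[180:400,250:367,::-1],(318,600),interpolation=2)
cv2.imwrite('pics/side8.png',d[:,:,::-1]);cv2.imwrite('pics/w8.png',out)
```

```text
[ 0.51091415 -0.20580016  0.37300541] 0.5019026821851219 [-0.08550411 -0.83375492 -0.90060886]
```

View pics/w8.png

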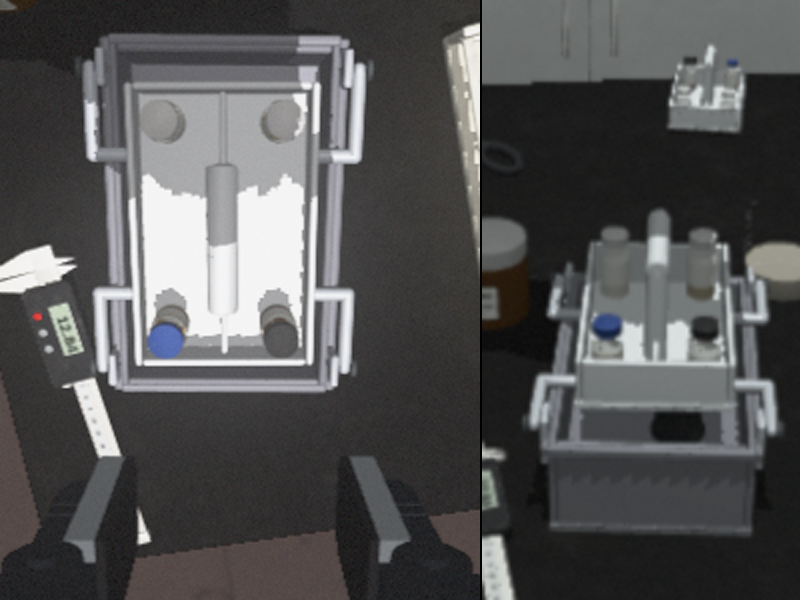

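The picture shows the tray level, straight and centred between the bail legs, resting on both bars, with the tote and its neighbours undisturbed since the last look.

```bash
python3 -c "
from rig import ticket; print(ticket.sign_off())"
```

```text
the job is handed in; nothing more can be done
None
```

The job is handed in: both bails lie flat across the rim, and the tray sits level and centred on them with its foot between the bars; the tote slid about 7 mm toward −y while I was swinging the bails, and I did not push it back.

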